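# Shut the food box and snap its two clasps

### The job

Shut the white food box that holds the garlic: with the fingertips, press its wooden lid down until it is fully shut, and only then push the two steel clasp levers on its front down, one after the other, until each snaps over and hangs against the front. Only press and push: lift and carry nothing, do not raise the lid any further, and leave the things standing round the box and the garlic inside where they are.

Things in the scene. Friction and masses are not known exactly. Their poses are not given: they have to be found in the camera images.
- food_box: The white food box, 105 (x) by 200 (y) by 85 mm high, walls 5 mm, fixed to the worktop. Origin: centre of its underside. Its x axis points from the front (clasps, towards the robot) to the back (lid hinge), y to its left as the robot sees it, z up. With the lid shut the lid's top is 99 mm high, and the shut clasps' wire loops reach 103 mm.
- lid (a joint): Opening angle of the wooden lid in rad: 0 shut; grows as its front edge rises; starts at 0.55 to 0.9. Hinge line along the box's y at x = +56, z = +87 mm in the box frame. A slab 113 mm from hinge line to front edge, 208 mm wide, 12 mm thick, its underside level with the hinge line. A stiff hinge: it stays where it is left; about 5 N pressed down near its middle moves it.
- lid_front (a point): Middle of the lid's front edge, on its upper face.
- clasp_left (a joint): Angle of the left clasp's lever in rad. 0: open, sticking out of the box's front 36 degrees above level. 2.2: snapped shut, hanging straight down. Between, it swings outwards and down. Hinge line along the box's y at x = -63, y = +58, z = +70 mm in the box frame. A spring drives it from its centre at 1.0 to the nearer end; pressing it down 42 mm out from the hinge takes up to about 9 N.
- clasp_left_tip (a point): Middle of the free end of the left clasp's steel lever, 53 mm from its hinge line; plate 34 mm wide, 3 mm thick, rounded end 8 mm thick. When open it is 101 mm above the worktop and 106 mm in front of the box's middle. A wire loop 42 mm wide rides on the lever, upright; its top is 123 mm above the worktop when open, 75 mm in front of the box's middle, and comes down on the lid with the lever.
- clasp_right (a joint): Angle of the right clasp's lever in rad. 0: open, sticking out of the box's front 36 degrees above level. 2.2: snapped shut, hanging straight down. Between, it swings outwards and down. Hinge line along the box's y at x = -63, y = -58, z = +70 mm in the box frame. A spring drives it from its centre at 1.0 to the nearer end; pressing it down 42 mm out from the hinge takes up to about 9 N.
- clasp_right_tip (a point): Middle of the free end of the right clasp's steel lever, 53 mm from its hinge line; plate 34 mm wide, 3 mm thick, rounded end 8 mm thick. When open it is 101 mm above the worktop and 106 mm in front of the box's middle. A wire loop 42 mm wide rides on the lever, upright; its top is 123 mm above the worktop when open, 75 mm in front of the box's middle, and comes down on the lid with the lever.
- garlic_a: A garlic bulb, 60 mm, inside the box in its left half. Origin: centre of its underside.
- garlic_b: A garlic bulb, 60 mm, inside the box in its right half. Origin: centre of its underside.
- candle: A bystander: the tea light in a round metal cup, 38 mm across, 15 mm high, lying flat in front of the box. Loose. Origin: centre of its underside.
- pegs: A bystander: a small flat wooden clothes peg, 15x72x12 mm, in front of the box. Loose. Origin: centre of its underside.
- spice_jar: A bystander: the spice jar with a red cap, 45 mm across, 106 mm high, on the right of the box. Loose. Origin: centre of its underside.
- mill: A bystander: the small glass salt mill with grey top, 44 mm across, 90 mm high, on the right of the box. Loose. Origin: centre of its underside.
- tub: A bystander: the yoghurt tub, 72 mm across, 71 mm high, on the right part of the worktop. Loose. Origin: centre of its underside.
- onion: A bystander: the onion, 67 mm across, 78 mm high, on the right part of the worktop. Loose. Origin: centre of its underside.

How it is judged:
By the outcome, as a careful person would: the job done as asked, in the order asked, and still so for the second after the job is handed in, with the robot touching nothing.
It also fails if it takes over 45 s, if anything falls off the work surface, if the arm or the gripper's body presses on something with over 40 N, if the wrist force passes 120 N, or if a joint passes its speed limit or range.

### The arm

A 7-joint arm with a two-finger parallel gripper is mounted at the origin on a cart in front of the work surface, level with it; the furniture and walls round the work are solid. World frame = base frame: x ahead of the robot, y to its left, z up, the work surface at z = 0. Lengths are in m, angles in rad, forces in N, time in s.
With the tool pointing down it reaches from about 0.425 to 0.975 m from the base axis. Payload 16.7 kg.
Tool frame: the origin (TCP) lies at the very end of the fingers, on their centre line; the grasp point (between the pads) lies 19 mm behind it; z points along the fingers, y is the line along which they close (so a half turn about z gives the same grasp; the last joint's range is limited). The gripper opens to 85 mm and grips with 20 to 120 N. Pads are 22 mm wide; open, the fingers measure 114 mm over their backs; the gripper's body (76 mm by 85 mm) begins 54 mm behind the grasp point. The pads swing forward as they close: fully open they stand 13 mm farther back than shut.
Start: joints at [1.097, 0.426, 0.074, 1.606, -0.034, 1.111, -0.067], TCP at [0.215, -0.64, 0.231] pointing down, gripper open.
Joint ranges: [-2.85, 2.85], [-0.5, 2.14], [-1.23, 1.37], [0.21, 2.46], [-1.02, 4.16], [0.16, 2.05], [-2.73, 2.73]. Speed limits (rad/s): [1.89, 1.89, 2.39, 2.39, 3.01, 3.01, 3.01].

### API

Orientations are given as a unit quaternion [x, y, z, w].
In Python, from plant import readout, vision, order gives the robot as it stands. The module is installed in compiled form; this text tells all that it offers.
- The arm moves only by the shell command python3 -m inch 'ROWS'. ROWS is JSON, a list of rows, each an object with "xyz": the shift along the tool's x, y, z in mm, a list of three; "angular": the turn, a rotation vector about the tool's x, y, z in rad, a list of three; "grip": the finger opening in mm, from 0 to 85.4. A call has 1 to 12 rows; each row shifts and turns the commanded pose from where the row before left it, along the tool's axes as they then stand; what a row does not reach is not made up. A row lasts 1/8 s, in which the tool goes at most 62.5 mm and 10.7 degrees, less where a joint would pass 70% of its speed; a pose out of reach is approached as far as the arm can. A call with a gripper value outside its range is refused whole. The fingers move at their own pace and stop on an object; the grip force is fixed at half the most. Time passes only in rows, so rows that do not move let the fingers close. It gives the time, the measured TCP pose, the force, the opening and the grip force at its end, in the units of the state.
- readout.get_obs(): the state, without advancing time (a new reading comes with each control period).
- vision.camera(name): name is "side" or "top"; returns a dict with "pixels" (400x640x3 uint8, red, green, blue), "intrinsics" (3x3 intrinsics, pixels), "k1" (the pictures are not rectified: a ray, as slopes to the right and down, at radius r is drawn at 1 + k1 r^2 times it, then the intrinsics apply), "world_from_camera" (4x4, takes a point from camera to world coordinates). Camera axes: x right, y down, z forward; pixel columns grow to the right and rows downward; lengths in m; the calibration is good to about 2 mm. A picture is of the moment at which its call begins. There is no depth.
- order.close_job(): hands the job in; it is judged then, once.
The state is a dict: "time_s": time; "qpos": joint angles; "joint_vel": joint speeds; "effort": joint torques, N m; "ee_pos": TCP position; "ee_rot": TCP orientation; "contact_force": force on the tool from outside, world axes, zero at the start; "torque": the same for the moment, N m; "width": finger opening in m; "finger_force": force on a finger pad.
Only numpy, scipy, OpenCV 4.12 (cv2) and the standard library are available. Lean on these libraries where they do the work, as an engineer would, in place of code of your own. Each camera call takes 0.05 s, during which the arm holds its last target. There are 200 camera calls.

## Working session

There is one attempt and no reset: what is moved stays moved. The work goes in short steps, Python scripts to look and compute and a shell command to move; the robot and the scene stay as the last step left them, time stands still between calls to the robot, and variables do not carry over. Pictures are saved under pics/ and viewed, at most 10 in all, crops included, and the job is handed in when it is done.

```bash
mkdir -p pics; cat > h.py <<'E'
import numpy as np, cv2
from plant import readout, vision, order
from scipy.spatial.transform import Rotation as R
def snap(n,f):
    c=vision.camera(n); cv2.imwrite('pics/'+f,c['pixels'][:,:,::-1]); np.save('/tmp/'+n,c,allow_pickle=True); return c
def load(n): return np.load('/tmp/'+n+'.npy',allow_pickle=True).item()
def ray(c,u,v):
    K=np.array(c['intrinsics']); p=cv2.undistortPoints(np.array([[[u,v]]],float),K,np.array([c['k1'],0,0,0.]))[0,0]
    T=np.array(c['world_from_camera']); return T[:3,3],T[:3,:3]@np.array([p[0],p[1],1])
def onz(c,u,v,z):
    o,d=ray(c,u,v); return o+d*(z-o[2])/d[2]
def proj(c,P):
    T=np.linalg.inv(c['world_from_camera']); r=cv2.projectPoints(np.array(P,float).reshape(-1,1,3),cv2.Rodrigues(T[:3,:3])[0],T[:3,3],np.array(c['intrinsics']),np.array([c['k1'],0,0,0.]))[0]
    return r[:,0]
E
python3 - <<'E'
from h import *
for n in('side','top'):
    c=snap(n,n+'0.png'); print(n,np.round(c['world_from_camera'],3).tolist(),c['k1'])
o=readout.get_obs(); print(o['time_s'],o['ee_pos'],o['ee_rot'],o['width'],R.from_quat(o['ee_rot']).as_matrix().round(3).tolist())
E
```

```text
side [[-0.888, -0.294, 0.354, 0.139], [-0.46, 0.578, -0.673, 0.443], [-0.007, -0.761, -0.649, 0.762], [0.0, 0.0, 0.0, 1.0]] 0.008985917969887793
top [[-0.006, -0.985, 0.171, 0.338], [-1.0, 0.004, -0.013, -0.25], [0.012, -0.172, -0.985, 1.087], [0.0, 0.0, 0.0, 1.0]] 0.033606329019960066
0.1 [ 0.21461395 -0.63960423  0.23070313] [ 9.86929666e-01  1.61150639e-01 -1.30640192e-04 -5.36482388e-04] 0.08546033549591588 [[0.948, 0.318, -0.0], [0.318, -0.948, 0.001], [-0.0, -0.001, -1.0]]
```

View pics/side0.png

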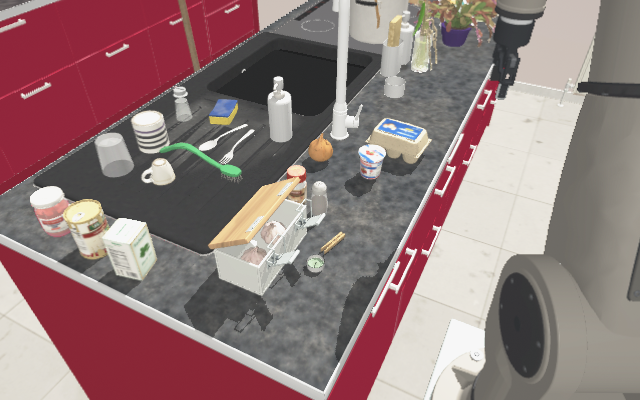

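View pics/top0.png

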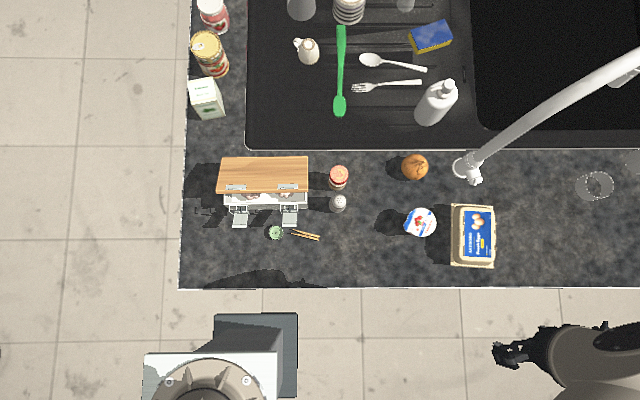

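The box sits at top-view px ~(265,190), levers at ~(239,222) and (289,222); the lid is open, its wooden top at (217-308,157-193). The candle (275,233) and peg (305,236) are in front, the jar (339,178) and mill (338,203) on the right. I'll zoom in to measure.

```bash
python3 - <<'E'
from h import *
a=load('top')['pixels'][145:250,205:355,::-1]; b=load('side')['pixels'][165:300,200:350,::-1]
cv2.imwrite('pics/z.png',np.vstack([cv2.resize(a,(600,420),interpolation=2)[:300*1+20*6],]) )
cv2.imwrite('pics/zs.png',cv2.resize(b,(660,594),interpolation=2))
E
```

```text
(no output)
```

View pics/z.png

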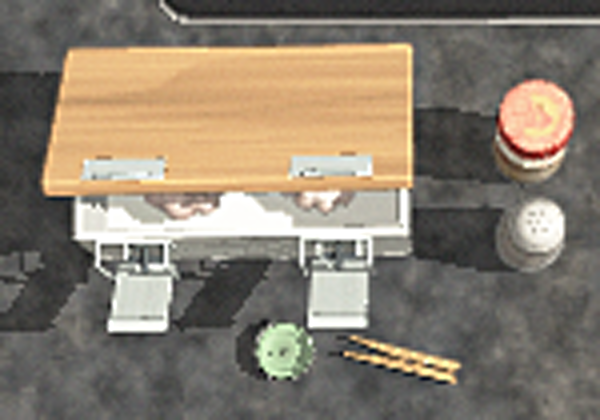

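View pics/zs.png

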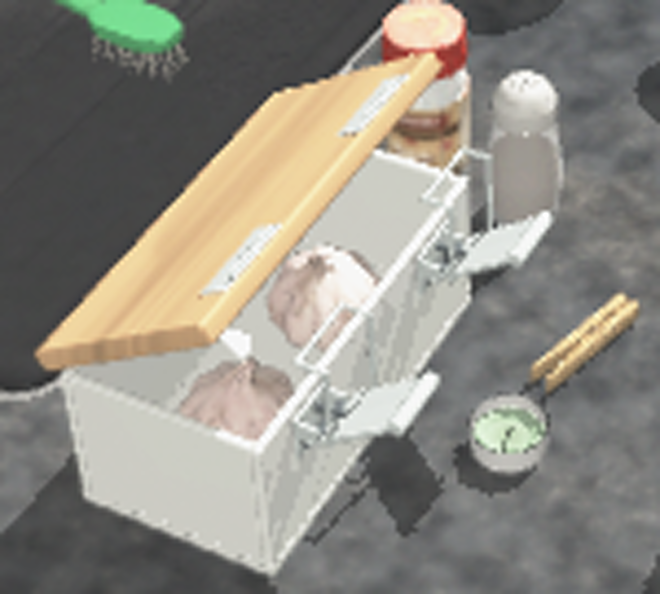

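```bash
cat > m.py <<'E'
from h import *
def tri(a,b):
    (o,d),(p,e)=a,b; d=d/np.linalg.norm(d); e=e/np.linalg.norm(e)
    s=np.linalg.lstsq(np.c_[d,-e],p-o,rcond=None)[0]; return (o+d*s[0]+p+e*s[1])/2, np.linalg.norm(o+d*s[0]-p-e*s[1])
E
python3 - <<'E'
from m import *
t=load('top');s=load('side')
np.set_printoptions(precision=4,suppress=True)
for n,a in dict(tipL=(239.7,225.5,.101),tipR=(289.7,225.5,.101),frontL=(223.7,204.5,.085),frontR=(308,204,.085),cand=(275.3,233,.012),peg=(305.5,235,.01)).items(): print('top',n,onz(t,*a))
for n,a in dict(tipL=(295.5,255.9,.101),tipR=(321.6,218.4,.101),frontLtop=(259.1,267.3,.085),frontLbot=(261.8,295.7,0),backLtop=(214.5,249.5,.085)).items(): print('side',n,onz(s,*a))
for n,a,b in (('lidL',(215.7,192.5),(245.5,240)),('lidR',(308.2,191.5),(299.3,178)),('jar',(339,174),(296.5,170)),('tipL',(239.7,225.5),(295.5,255.9))):
    print(n,*tri(ray(t,*a),ray(s,*b)))
E
```

```text
top tipL [ 0.449  -0.0814  0.101 ]
top tipR [ 0.4484 -0.1978  0.101 ]
top frontL [ 0.5013 -0.0394  0.085 ]
top frontR [ 0.5017 -0.2404  0.085 ]
top cand [ 0.4394 -0.1566  0.012 ]
top peg [ 0.4341 -0.2332  0.01  ]
side tipL [ 0.448  -0.0811  0.101 ]
side tipR [ 0.4503 -0.1972  0.101 ]
side frontLtop [ 0.503  -0.0367  0.085 ]
side frontLbot [ 0.5037 -0.0355  0.    ]
side backLtop [ 0.6063 -0.036   0.085 ]
lidL [ 0.5204 -0.0336  0.1525] 0.0060759917074655985
lidR [ 0.522  -0.2406  0.1507] 0.005325493531123511
jar [ 0.5716 -0.3139  0.106 ] 0.0029069257270593453
tipL [ 0.4487 -0.0815  0.1004] 0.0007757419818561341
```

Box centre is about (0.555, -0.139) with yaw near 0, and the lid angle is about 0.55. Both views agree and the sizes match. Next: close the fingers, square the yaw and travel across above everything.

```bash
python3 -m inch '[{"xyz":[0,0,0],"angular":[0,0,0.162],"grip":0},{"xyz":[0,0,0],"angular":[0,0,0.162],"grip":0},{"xyz":[26,-42,0],"angular":[0,0,0],"grip":0},{"xyz":[26,-42,0],"angular":[0,0,0],"grip":0},{"xyz":[26,-42,0],"angular":[0,0,0],"grip":0},{"xyz":[26,-42,0],"angular":[0,0,0],"grip":0},{"xyz":[26,-42,0],"angular":[0,0,0],"grip":0},{"xyz":[26,-42,0],"angular":[0,0,0],"grip":0},{"xyz":[26,-42,0],"angular":[0,0,0],"grip":0},{"xyz":[26,-42,0],"angular":[0,0,0],"grip":0},{"xyz":[26,-42,0],"angular":[0,0,0],"grip":0},{"xyz":[26,-42,0],"angular":[0,0,0],"grip":0}]'
```

```text
time_s: 1.6
ee_pos: [0.4753, -0.2185, 0.2312]
ee_rot: [1.0, -0.0, -0.0, -0.0]
contact_force: [0.8, -0.1, -0.7]
width: -0.0004
finger_force: 0.0
```

```bash
python3 -m inch '[{"xyz":[28,-40,0],"angular":[0,0,0],"grip":0},{"xyz":[27,-40,0],"angular":[0,0,0],"grip":0},{"xyz":[0,0,30],"angular":[0,0,0],"grip":0},{"xyz":[0,0,30],"angular":[0,0,0],"grip":0},{"xyz":[0,0,0],"angular":[0,0,0],"grip":0}]'; python3 - <<'E'
from h import *
c=snap('side','s1.png'); cv2.imwrite('pics/s1z.png',cv2.resize(c['pixels'][140:300,190:350,::-1],(600,600),interpolation=2))
E
```

```text
time_s: 2.22
ee_pos: [0.5285, -0.1397, 0.1695]
ee_rot: [1.0, 0.0, -0.002, -0.0]
contact_force: [-0.4, -0.4, -0.1]
width: 0.0001
finger_force: 0.0
```

View pics/s1z.png

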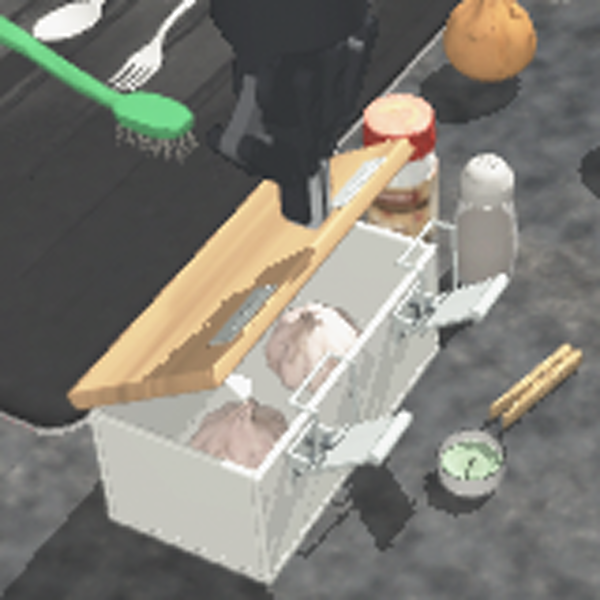

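The closed fingers (about px (305,215)) stand just over the lid near its front edge, between the catch plates. Now pressing down.

```bash
python3 -m inch '[{"xyz":[0,0,12],"angular":[0,0,0],"grip":0},{"xyz":[0,0,10],"angular":[0,0,0],"grip":0},{"xyz":[0,0,10],"angular":[0,0,0],"grip":0},{"xyz":[0,0,10],"angular":[0,0,0],"grip":0},{"xyz":[0,0,10],"angular":[0,0,0],"grip":0},{"xyz":[0,0,8],"angular":[0,0,0],"grip":0},{"xyz":[0,0,6],"angular":[0,0,0],"grip":0}]'
```

```text
time_s: 3.15
ee_pos: [0.5297, -0.14, 0.1047]
ee_rot: [1.0, -0.0, -0.0, -0.0]
contact_force: [-1.3, -0.4, 2.6]
width: 0.0002
finger_force: 0.9
```

```bash
python3 -m inch '[{"xyz":[0,0,3],"angular":[0,0,0],"grip":0},{"xyz":[0,0,2],"angular":[0,0,0],"grip":0},{"xyz":[0,0,2],"angular":[0,0,0],"grip":0},{"xyz":[0,0,0],"angular":[0,0,0],"grip":0}]'
```

```text
time_s: 3.65
ee_pos: [0.53, -0.14, 0.099]
ee_rot: [1.0, -0.0, 0.0, 0.0]
contact_force: [-5.4, 1.4, 11.6]
width: -0.0001
finger_force: 5.8
```

```bash
python3 -m inch '[{"xyz":[0,0,1.5],"angular":[0,0,0],"grip":0},{"xyz":[0,0,0],"angular":[0,0,0],"grip":0}]'; python3 -m inch '[{"xyz":[0,0,-30],"angular":[0,0,0],"grip":0},{"xyz":[0,0,-50],"angular":[0,0,0],"grip":0},{"xyz":[-40,-29,0],"angular":[0,0,0],"grip":0},{"xyz":[-40,-29,0],"angular":[0,0,0],"grip":0},{"xyz":[0,0,0],"angular":[0,0,0],"grip":0}]'
python3 - <<'E'
from h import *
a=snap('side','s2.png')['pixels'][170:300,200:340,::-1];b=snap('top','t2.png')['pixels'][150:250,205:345,::-1]
cv2.imwrite('pics/z2.png',np.hstack([cv2.resize(a,(400,371),interpolation=2),cv2.resize(b,(400,371),interpolation=2)]))
E
```

```text
time_s: 3.9
ee_pos: [0.5301, -0.14, 0.0987]
ee_rot: [1.0, -0.0, 0.0, 0.0]
contact_force: [-13.6, 2.9, 36.1]
width: -0.0002
finger_force: 17.6
time_s: 4.53
ee_pos: [0.4479, -0.0805, 0.1772]
ee_rot: [1.0, 0.001, 0.0, 0.0]
contact_force: [0.2, 0.4, 0.7]
width: 0.0001
finger_force: 0.0
```

View pics/z2.png

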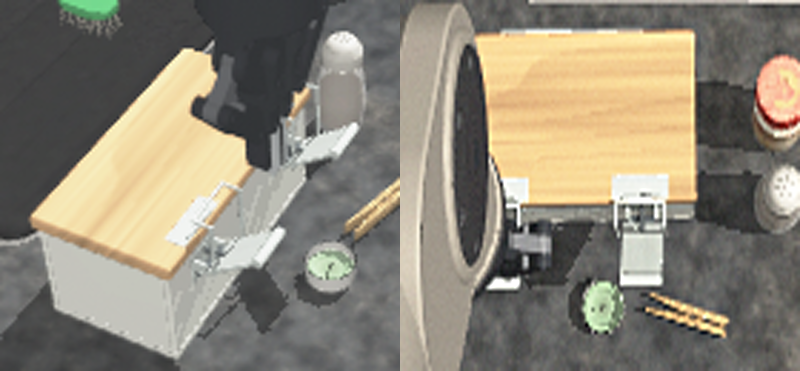

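The lid is shut: a hard stop at 99 mm with 36 N, and flat in both views. The fingers are over the left lever (side px (260,165), lever at (262,245) below). Pressing the left lever.

```bash
python3 -m inch '[{"xyz":[0,0,35],"angular":[0,0,0],"grip":0},{"xyz":[0,0,30],"angular":[0,0,0],"grip":0},{"xyz":[0,0,8],"angular":[0,0,0],"grip":0},{"xyz":[0,0,8],"angular":[0,0,0],"grip":0},{"xyz":[0,0,8],"angular":[0,0,0],"grip":0},{"xyz":[0,0,8],"angular":[0,0,0],"grip":0}]'; python3 -m inch '[{"xyz":[0,0,8],"angular":[0,0,0],"grip":0},{"xyz":[0,0,8],"angular":[0,0,0],"grip":0},{"xyz":[0,0,6],"angular":[0,0,0],"grip":0}]';  python3 -m inch '[{"xyz":[0,0,6],"angular":[0,0,0],"grip":0},{"xyz":[0,0,5],"angular":[0,0,0],"grip":0},{"xyz":[0,0,0],"angular":[0,0,0],"grip":0}]'
```

```text
time_s: 5.38
ee_pos: [0.4511, -0.0823, 0.0801]
ee_rot: [1.0, -0.0, 0.001, 0.0]
contact_force: [1.9, -0.4, 2.6]
width: 0.0001
finger_force: 1.3
time_s: 5.75
ee_pos: [0.4497, -0.0819, 0.0572]
ee_rot: [1.0, -0.0, -0.0, -0.0]
contact_force: [-0.6, -0.7, -0.6]
width: -0.0003
finger_force: 0.0
time_s: 6.12
ee_pos: [0.4496, -0.0819, 0.0464]
ee_rot: [1.0, -0.0, -0.0, -0.0]
contact_force: [0.2, -0.3, 0.8]
width: -0.0001
finger_force: 0.0
```

Force has gone to zero, so the left lever appears to have snapped. Lift, move 116 mm to the right (tool +y), and check.

```bash
python3 -m inch '[{"xyz":[0,0,-50],"angular":[0,0,0],"grip":0},{"xyz":[0,0,-50],"angular":[0,0,0],"grip":0},{"xyz":[0,0,-31],"angular":[0,0,0],"grip":0},{"xyz":[0,40,0],"angular":[0,0,0],"grip":0},{"xyz":[0,40,0],"angular":[0,0,0],"grip":0},{"xyz":[0,36,0],"angular":[0,0,0],"grip":0},{"xyz":[0,0,0],"angular":[0,0,0],"grip":0}]'
python3 - <<'E'
from h import *
a=snap('side','s3.png')['pixels'][170:300,200:340,::-1];b=snap('top','t3.png')['pixels'][150:250,205:345,::-1]
cv2.imwrite('pics/z3.png',np.hstack([cv2.resize(a,(400,371),interpolation=2),cv2.resize(b,(400,371),interpolation=2)]))
E
```

```text
time_s: 7.0
ee_pos: [0.4494, -0.2004, 0.1779]
ee_rot: [1.0, -0.002, 0.0, 0.0]
contact_force: [0.6, 0.5, 0.7]
width: -0.0003
finger_force: 0.0
```

View pics/z3.png

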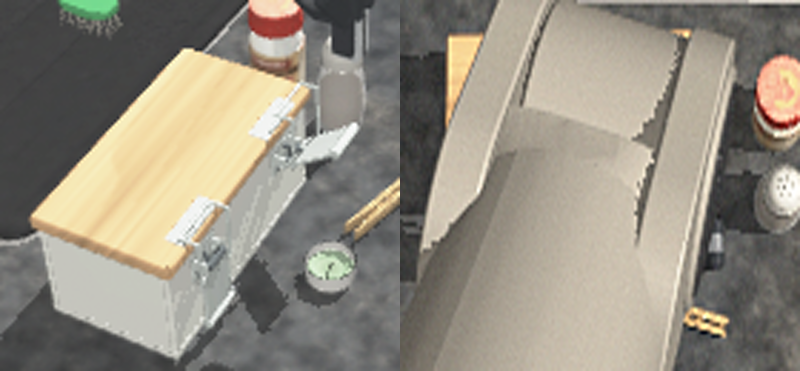

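The left lever hangs against the front (side px (215,300)), its loop is on the lid, and the candle and peg haven't moved. The right lever is still open at (330,145). Repeating the press there.

```bash
python3 -m inch '[{"xyz":[0,0,35],"angular":[0,0,0],"grip":0},{"xyz":[0,0,30],"angular":[0,0,0],"grip":0},{"xyz":[0,0,8],"angular":[0,0,0],"grip":0},{"xyz":[0,0,8],"angular":[0,0,0],"grip":0},{"xyz":[0,0,8],"angular":[0,0,0],"grip":0},{"xyz":[0,0,8],"angular":[0,0,0],"grip":0}]'; python3 -m inch '[{"xyz":[0,0,8],"angular":[0,0,0],"grip":0},{"xyz":[0,0,8],"angular":[0,0,0],"grip":0},{"xyz":[0,0,6],"angular":[0,0,0],"grip":0},{"xyz":[0,0,6],"angular":[0,0,0],"grip":0},{"xyz":[0,0,5],"angular":[0,0,0],"grip":0},{"xyz":[0,0,0],"angular":[0,0,0],"grip":0}]'
python3 -m inch '[{"xyz":[0,0,-50],"angular":[0,0,0],"grip":0},{"xyz":[0,0,-50],"angular":[0,0,0],"grip":0},{"xyz":[0,0,-50],"angular":[0,0,0],"grip":0},{"xyz":[0,0,-35],"angular":[0,0,0],"grip":0},{"xyz":[0,50,0],"angular":[0,0,0],"grip":0},{"xyz":[0,50,0],"angular":[0,0,0],"grip":0},{"xyz":[0,50,0],"angular":[0,0,0],"grip":0},{"xyz":[0,50,0],"angular":[0,0,0],"grip":0},{"xyz":[0,0,0],"angular":[0,0,0],"grip":0}]'
python3 - <<'E'
from h import *
a=snap('side','s4.png')['pixels'][170:300,200:340,::-1];b=snap('top','t4.png')['pixels'][150:250,205:345,::-1]
cv2.imwrite('pics/z4.png',np.hstack([cv2.resize(a,(400,371),interpolation=2),cv2.resize(b,(400,371),interpolation=2)]))
E
```

```text
time_s: 7.85
ee_pos: [0.4505, -0.1975, 0.0816]
ee_rot: [1.0, 0.0, 0.001, 0.0]
contact_force: [-0.2, 0.3, 3.1]
width: -0.0003
finger_force: 1.3
time_s: 8.6
ee_pos: [0.4496, -0.1979, 0.0474]
ee_rot: [1.0, -0.0, -0.0, -0.0]
contact_force: [0.6, 0.6, 0.1]
width: 0.0002
finger_force: 0.0
time_s: 9.72
ee_pos: [0.4485, -0.4017, 0.2325]
ee_rot: [1.0, -0.003, -0.0, 0.0]
contact_force: [0.2, 0.4, -0.1]
width: 0.0001
finger_force: 0.0
```

View pics/z4.png

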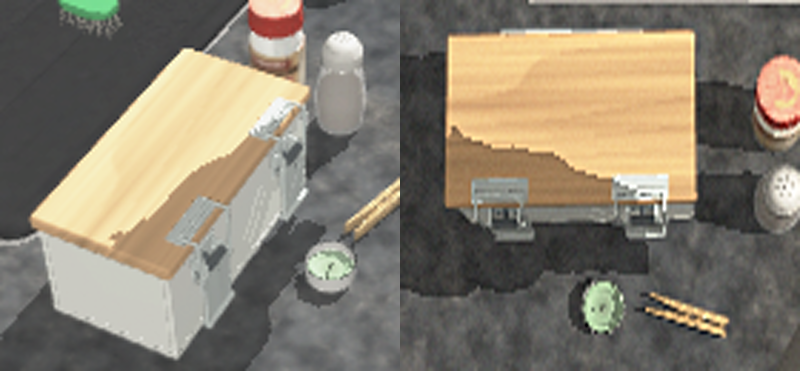

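Both levers hang against the front (side px (218,275) and (292,165)), the lid is flat, and the candle, peg, jar and mill are where they were. The arm is clear, so I'm handing in.

```bash
python3 -c "from plant import order; print(order.close_job())"
```

```text
the job is handed in; nothing more can be done
None
```

The box is shut and the job handed in at about 10 s of robot time: lid pressed down first, then the left and right clasps snapped over, with the candle, peg, jar and mill unmoved in the last pictures.

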